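# Hang the nib caddy on the panel's cleat

## Task

Hang the red nib caddy on the middle of the aluminium cleat of the plywood panel: with its foot tipped out from the panel bring its slanted rear strip over the cleat, ease it down into the groove, then swing its foot in until it hangs upright and flat against the panel with the cleat bearing it, and only then let go. Work gently by feel (the cleat's height is not measured): never force the caddy against the panel or drop it, and leave the gourd, the red power unit and the phone where they are.

Things in the scene. Friction and masses are not known exactly. Their poses are not given: they have to be found in the camera images.
- caddy_grip (a point): Centre of the black grip block on the loose red caddy (about 0.45 kg, upright on the table at the start). Axes: z up, x to the caddy's rear, y along its width. The block is 16 mm thick (y), 44 mm long (x), free on both sides, and spans 58 to 112 mm over the caddy's underside; this point is 85 mm over it. Grip the block across its 16 mm from above.
- caddy_plate (a point): Middle of the rear face of the caddy's upright back plate (120 mm wide, 100 mm high, 8 mm thick), 50 mm over the underside, 30 mm behind caddy_grip. In front of the plate, below the grip, is an open tray 70 x 120 x 36 mm of brass nibs. Axes as the caddy's.
- caddy_strip (a point): Middle of the lower edge of the caddy's slanted rear strip (steel, 5 mm thick, 100 mm wide): 52.4 mm behind (x) and 27 mm below caddy_grip, 58 mm over the underside. From this edge the strip rises forward to the back plate at 55 degrees above level. Hung home, this point is about 3.6 mm from the panel's face. Axes as the caddy's.
- caddy_foot (a point): Rear face of the caddy's two rubber foot pads (26 mm thick, at y = -40 and +40 mm), mid-height: 56 mm behind and 72 mm below caddy_grip. Hung home, both pads touch the panel's face. Axes as the caddy's.
- panel: Fixed upright plywood panel, 300 mm wide (y), 175 mm high (z), 18 mm thick. Origin at the middle of its underside, on the table; z up. Its front looks along its own -x and is the plane x = -9 mm. Two fins and a foot board stand behind it (+x). The caddy hung home has the same axes as the panel, its underside 44 to 80 mm over the table.
- panel_mark (a point): Point on the panel's front, in the middle of its width, 132 mm over the table (not on the cleat itself). A rigid aluminium cleat 130 mm long is centred here: a 5 mm sheet leaning out and up at 55 degrees above level, leaving a groove open at the top, 15 mm wide at its mouth. The lip stands 15 to 19 mm off the front; its top is 114 to 150 mm over the table, unreported: find it by touch.
- gourd: Loose dried gourd of two bulbs, 104 mm across, 215 mm high with its stalk; origin at the middle of its underside. Leave alone.
- unit: Loose red power unit for burning pens, 110 x 90 x 77 mm; origin at the middle of its underside. Leave alone.
- phone: Loose pale phone lying flat, 74 x 155 x 8 mm; origin at the middle of its underside. Leave alone.
There are look-alikes about, which are no part of the job. What is shaped like the part that bears caddy_grip but blue or purple is not meant.

How it is judged:
By the outcome, as a careful person would: the job done as asked, in the order asked, and still so for the second after the job is handed in, with the robot touching nothing.
It also fails if it takes over 64 s, if anything falls off the work surface, if the arm or the gripper's body presses on something with over 40 N, if the wrist force passes 120 N, or if a joint passes its speed limit or range.

## Robot

A 6-joint arm with a two-finger parallel gripper is mounted at the origin on the work surface. World frame = base frame: x ahead of the robot, y to its left, z up, the work surface at z = 0. Lengths are in mm, angles in rad, forces in N, time in s.
With the tool pointing down it reaches from about 350 to 975 mm from the base axis. Payload 7.1 kg.
Tool frame: the origin (TCP) lies at the very end of the fingers, on their centre line; the grasp point (between the pads) lies 19 mm behind it; x points along the fingers, y is the direction in which the jaws open and shut, and the axes are right-handed (so a half turn about x gives the same grasp; the last joint's range is limited). The gripper opens to 88 mm and grips with 3 to 60 N. Pads are 20 mm wide; open, the fingers measure 115 mm over their backs; the gripper's body (75 mm by 178 mm) begins 61 mm behind the grasp point.
Start: joints at [1.209, 0.423, 1.63, -0, 1.089, -0.019], TCP at [210.046, 588.63, 222.675] pointing down, gripper open.
Joint ranges: [-3, 3], [-0.9, 2.11], [0.09, 2.58], [-1.31, 4.45], [0.11, 2.69], [-2.54, 2.54]. Speed limits (rad/s): [2.39, 2.39, 3.01, 3.14, 3.14, 3.14].

## Interface

Orientations are given as a rotation vector (axis times angle).
In Python, from workcell import ctrl gives the robot as it stands. The module is installed in compiled form; this text tells all that it offers.
- The arm moves only by the tool carry_out, never from a script. Its argument "commands" is a list of rows, each a list of 6 numbers: the shift along the tool's x, y, z in m, then the turn, a rotation vector about the tool's x, y, z in degrees. In form: [[tx, ty, tz, rx, ry, rz], ...]. A call has 1 to 8 rows; each row shifts and turns the pose as measured when the row begins, along the tool's axes as they then stand; what a row does not reach is not made up. A row lasts 1/8 s, in which the tool goes at most 62.5 mm and 10.7 degrees, less where a joint would pass 70% of its speed; a pose out of reach is approached as far as the arm can. A call with a gripper value outside its range is refused whole. "grip" is the closure, from 0 (fully open) to 1 (shut), set as the call begins (left out, the last holds). The fingers move at their own pace and stop on an object; the grip force is fixed at half the most. Time passes only in rows, so rows that do not move let the fingers close. It gives the time, the measured TCP pose, the force and the opening at its end, in the units of the state.
- ctrl.get_obs(): the state, without advancing time (a new reading comes with each control period).
- ctrl.get_image(name): name is "side" or "top"; returns a dict with "pixels" (420x560x3 uint8, blue, green, red), "intrinsics" (3x3 intrinsics, pixels), "rvec" (rotation vector, rad) and "tvec" (3), from world to camera coordinates, as OpenCV has them. Camera axes: x right, y down, z forward; pixel columns grow to the right and rows downward; lengths in mm; the calibration is good to about 2 mm. A picture is of the moment at which its call begins. There is no depth.
- ctrl.close_job(): hands the job in, once; it reports no verdict.
The state is a dict: "t": time; "qpos": joint angles; "qvel": joint speeds; "joint_torque": joint torques, N m; "ee_pos": TCP position; "orientation": TCP orientation; "ft_force": force on the tool from outside, world axes, zero at the start; "moment": the same for the moment, N m; "width": finger opening in mm.
Only numpy, scipy, OpenCV 4.12 (cv2) and the standard library are available. Lean on these libraries where they do the work, as an engineer would, in place of code of your own. Each camera call takes 0.05 s, during which the arm holds its last target. There are 200 camera calls.

## Working session

There is one attempt and no reset: what is moved stays moved. The work goes in short steps, Python scripts to look and compute and a tool call to move; the robot and the scene stay as the last step left them, time stands still between calls to the robot, and variables do not carry over. Pictures are saved under pics/ and viewed, about 8 in all and at most 12, crops included, and the job is handed in when it is done.

Besides the shell and the picture viewer there is one more tool, called after "Emit:" as name(argument=value, ...) on one line, values as JSON. carry_out: Moves the arm, as the interface text tells. Its arguments: {"type":"object","properties":{"commands":{"type":"array"},"grip":{"type":"number"}},"required":["commands"]}

```bash
mkdir -p pics
cat > h.py <<'E'
import numpy as np, cv2
from workcell import ctrl
def cam(n):
    d=ctrl.get_image(n); return d
def P(d):
    R=cv2.Rodrigues(np.array(d['rvec'],float))[0]; return np.array(d['intrinsics'],float),R,np.array(d['tvec'],float).ravel()
def proj(d,pts):
    K,R,t=P(d); p=(np.atleast_2d(pts)@R.T+t)@K.T; return p[:,:2]/p[:,2:]
def onz(d,uv,z):
    K,R,t=P(d); r=R.T@np.linalg.solve(K,[uv[0],uv[1],1]); c=-R.T@t; return c+r*(z-c[2])/r[2]
def tri(d1,u1,d2,u2):
    A=[]
    for d,u in((d1,u1),(d2,u2)):
        K,R,t=P(d); M=K@np.c_[R,t]; A+= [u[0]*M[2]-M[0],u[1]*M[2]-M[1]]
    A=np.array(A); return np.linalg.lstsq(A[:,:3],-A[:,3],rcond=None)[0]
def T():
    o=ctrl.get_obs(); return o,np.array(o['ee_pos']),cv2.Rodrigues(np.array(o['orientation'],float))[0]
E
python3 - <<'E'
from h import *
import pickle
for n in('side','top'):
    d=cam(n); cv2.imwrite(f'pics/{n}0.png',d['pixels']); pickle.dump(d,open(n+'0.pkl','wb'))
    K,R,t=P(d); print(n,K.round(1).tolist(),(-R.T@t).round(),R.round(2).tolist())
o,p,R=T();print(o,R.round(3))
E
```

```text
side [[419.9, 0.0, 275.2], [0.0, 419.9, 206.4], [0.0, 0.0, 1.0]] [ 424. -755.  884.] [[0.98, -0.19, -0.0], [-0.14, -0.72, -0.68], [0.13, 0.66, -0.74]]
top [[546.6, 0.0, 277.1], [0.0, 546.6, 214.3], [0.0, 0.0, 1.0]] [ 344.  -63. 1310.] [[-0.01, -1.0, 0.0], [-0.98, 0.01, -0.19], [0.19, -0.01, -0.98]]
{'t': 0.1, 'qpos': array([ 1.20901365e+00,  4.23765004e-01,  1.63060587e+00, -1.90283838e-05,
        1.08859644e+00, -1.90326265e-02]), 'qvel': array([-0.00012692, -0.00073269, -0.00287998,  0.00019118, -0.00261345,
       -0.00123847]), 'joint_torque': array([ 8.02934373e-04, -5.45618248e+01, -2.74326414e+01,  6.44982141e-02,
        1.87488244e-02,  9.12219804e-06]), 'ee_pos': array([209.87158839, 588.17766996, 221.9820946 ]), 'orientation': array([ 0.26789202,  1.5542561 , -0.27002593]), 'ft_force': array([-0.69618649,  0.19214425,  0.65108384]), 'moment': array([ 0.03136823,  0.00740537, -0.00677839]), 'width': 87.89394615290261} [[-0.     0.336  0.942]
 [-0.001  0.942 -0.336]
 [-1.    -0.001 -0.   ]]
```

View pics/side0.png

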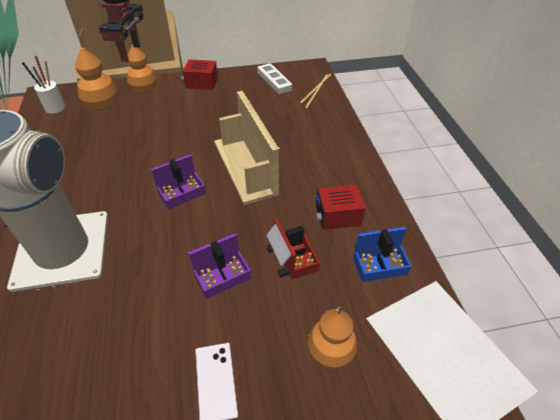

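View pics/top0.png

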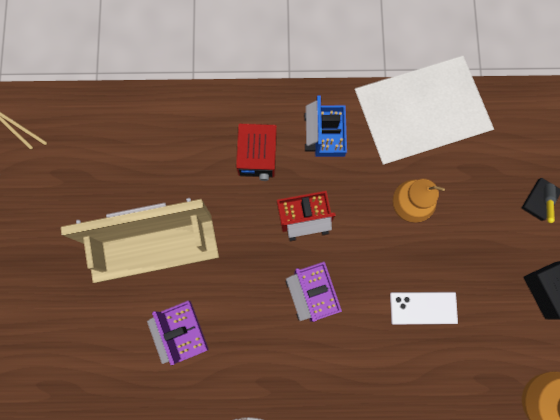

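Candidates for the caddy:
- red caddy: top (306,213), side (293,250)
- purple caddies: top (316,292) and (178,333)
- blue caddy: top (328,130)
- red power unit: top (257,148)

I choose the red one with the black grip block and nibs. The panel is at top (140,225), with its front and cleat facing world +x.

Run:
```python
import pickle,cv2,numpy as np
s=pickle.load(open('side0.pkl','rb'))['pixels'];t=pickle.load(open('top0.pkl','rb'))['pixels']
def c(im,x0,y0,w,h,W,H): 
    return cv2.resize(im[y0:y0+h,x0:x0+w],(W,H),interpolation=cv2.INTER_CUBIC)
o=np.zeros((600,800,3),np.uint8)
o[:300,:480]=c(t,55,190,160,100,480,300)     # x3
o[:300,500:800]=c(t,270,185,75,75,300,300)   # x4
o[300:,:360]=c(s,205,90,90,75,360,300)       # x4
o[300:,400:700]=c(s,260,215,60,60,300,300)     # x5
cv2.imwrite('pics/crop0.png',o)
```

```text
(no output)
```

View pics/crop0.png

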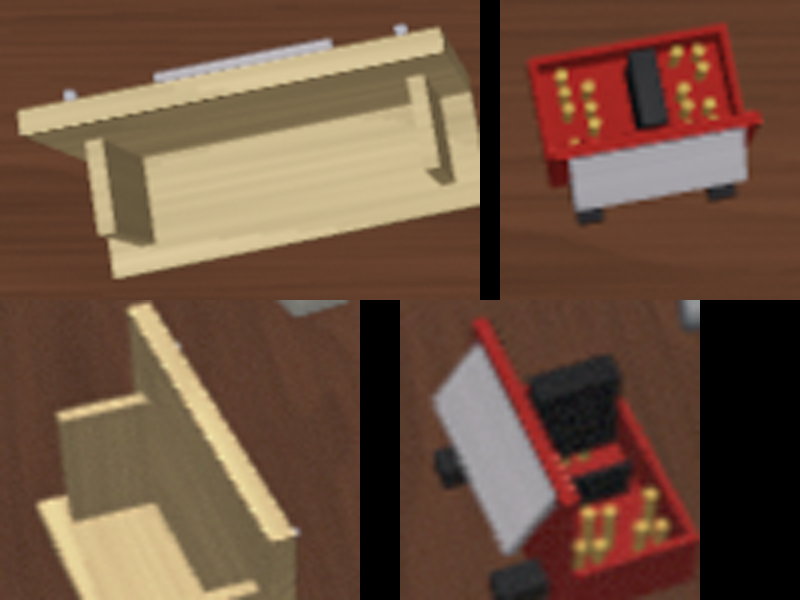

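Run:
```python
import pickle
from h import *
t=pickle.load(open('top0.pkl','rb'));s=pickle.load(open('side0.pkl','rb'))
m=lambda X,Y,x0,y0,k,ox=0,oy=0:(x0+(X-ox+.5)/k-.5,y0+(Y-oy+.5)/k-.5)
a=lambda X,Y:m(X,Y,55,190,3); b=lambda X,Y:m(X,Y,270,185,4,500)
def seg(n,p,q,z):
    p=onz(t,p,z);q=onz(t,q,z);d=q-p;print(n,p.round(1),q.round(1),'mid',((p+q)/2).round(1),'len',np.hypot(*d[:2]).round(1),'ang',np.degrees(np.arctan2(d[1],d[0])).round(2));return p,q
seg('front',a(18,112),a(440,28),175);seg('rear',a(20,135),a(443,50),175)
for z in(114,132,150): seg('lip%d'%z,a(155,77),a(332,42),z)
seg('strip',b(575,211),b(748,181),58);seg('plate top rear',b(550,158),b(760,122),100)
seg('blockL',b(628,52),b(638,128),112);seg('blockR',b(657,50),b(667,125),112)
seg('tray front',b(529,60),b(727,25),36)
g=lambda X,Y:m(X,Y,260,215,5,400,300)
for u in [(531,380),(612,358)]: print('side block',onz(s,g(*u),112).round(1))
h_=lambda X,Y:m(X,Y,205,90,4,0,300)
for u in [(150,304),(294,528),(130,312),(272,541)]: print('side panel',onz(s,h_(*u),175).round(1))
```

```text
front [538.9 382.9 175. ] [595.   88.3 175. ] mid [567.  235.6 175. ] len 299.9 ang -79.22
rear [522.6 380.5 175. ] [579.1  86.  175. ] mid [550.9 233.3 175. ] len 299.9 ang -79.14
lip114 [574.3 307.1 114. ] [599.  176.7 114. ] mid [586.6 241.9 114. ] len 132.7 ang -79.28
lip132 [570.8 301.5 132. ] [595.1 173.1 132. ] mid [583.  237.3 132. ] len 130.7 ang -79.28
lip150 [567.4 296.  150. ] [591.3 169.5 150. ] mid [579.3 232.7 150. ] len 128.7 ang -79.28
strip [527.3 -98.3  58. ] [ 543.4 -199.    58. ] mid [ 535.3 -148.6   58. ] len 102.0 ang -80.89
plate top rear [551.4 -83.6 100. ] [ 570.3 -202.3  100. ] mid [ 560.8 -143.   100. ] len 120.2 ang -80.95
blockL [ 609.  -128.2  112. ] [ 565.6 -132.8  112. ] mid [ 587.3 -130.5  112. ] len 43.7 ang -174.01
blockR [ 609.9 -144.5  112. ] [ 567. -149.  112.] mid [ 588.5 -146.8  112. ] len 43.1 ang -174.05
tray front [621.8 -73.2  36. ] [ 641.6 -192.    36. ] mid [ 631.7 -132.6   36. ] len 120.4 ang -80.55
side block [ 566.8 -141.6  112. ]
side block [ 607.6 -135.7  112. ]
side panel [538.1 374.4 175. ]
side panel [594.2  90.8 175. ]
side panel [521.7 366.4 175. ]
side panel [577.6  80.6 175. ]
```

Caddy grip is at about (588,-139) with yaw 99.1°. The middle of the panel front is at about (567,235), with its normal at 10.8°. Next I move above the caddy.

Emit:
carry_out(commands=[[0,-0.025,0.027,0,0,0],[0,-0.035,0.0375,0,0,0],[0,-0.035,0.0375,0,0,0],[0,-0.035,0.0375,0,0,0],[0,-0.035,0.0375,0,0,0],[0,-0.035,0.0375,0,0,0],[0,-0.035,0.0375,0,0,0],[0,-0.035,0.0375,0,0,0]], grip=0)

```text
t: 1.1
ee_pos: [394.9, 228.4, 220.2]
orientation: [0.261, 1.556, -0.266]
ft_force: [1.1, 0.1, -0.6]
width: 87.6
```

Emit:
carry_out(commands=[[0,-0.035,0.0375,0,0,0],[0,-0.035,0.0375,0,0,0],[0,-0.035,0.0375,0,0,0],[0,-0.035,0.0375,0,0,0],[0,-0.035,0.0375,0,0,0],[0,0,0,-9.6,0,0],[0,0,0,-9.6,0,0],[0,0,0,-9.5,0,0]])

```text
t: 2.1
ee_pos: [517.3, -11.3, 219.2]
orientation: [-0.138, 1.57, 0.134]
ft_force: [-1.0, -0.2, 0.1]
width: 87.6
```

```bash
cat >> h.py <<'E'
# desired tool: jaws axis along yaw (deg), tip angle about caddy y (deg, foot out = +)
def goal(yaw,tip=0):
    a=np.radians(yaw); y=np.array([np.cos(a),np.sin(a),0]); x=np.array([0,0,-1.]); z=np.cross(x,y)
    R=np.c_[x,y,z]; f=np.array([np.sin(a),-np.cos(a),0]) # front (away from panel), world
    # rotate so the x (finger) axis leans to f
    return cv2.Rodrigues(y*np.radians(-tip))[0]@R
def todo(p,yaw,tip=0):
    o,q,R=T(); G=goal(yaw,tip)
    print('t',round(o['t'],2),'pos',q.round(1),'F',np.round(o['ft_force'],1),'M',np.round(o['moment'],2),'w',round(o['width'],1),'q',np.round(o['qpos'],2))
    print('shift tool',(R.T@(np.array(p)-q)).round(1),'turn tool deg',np.degrees(cv2.Rodrigues(R.T@G)[0].ravel()).round(2))
E
python3 -c "
from h import *
todo((588,-139,150),99.1); print(goal(100.8,20)[:,0])"
```

```text
t 2.1 pos [517.3 -11.3 219.2] F [-1.  -0.2  0.1] M [-0.01  0.01 -0.03] w 87.6 q [-0.04  0.27  1.87 -0.    1.01 -1.78]
shift tool [  69.4 -137.8   47.9] turn tool deg [ 0.81 -0.22  0.14]
[ 0.33596203  0.06408818 -0.93969262]
```

Emit:
carry_out(commands=[[0.01,-0.035,0.012,0,0,0],[0.01,-0.035,0.012,0,0,0],[0.01,-0.035,0.012,0,0,0],[0.01,-0.033,0.012,0,0,0],[0.01,0,0,0,0,0],[0,0,0,0,0,0]])

```text
t: 2.85
ee_pos: [588.7, -141.7, 165.8]
orientation: [-0.139, 1.573, 0.138]
ft_force: [-0.1, 0.2, 0.2]
width: 87.9
```

Run:
```python
from h import *
todo((588,-139,150),99.1)
s=cam('side');t=cam('top')
A=cv2.resize(s['pixels'][140:300,220:370],None,fx=2.6,fy=2.6,interpolation=2)[:416]
B=cv2.resize(t['pixels'][150:310,230:380],None,fx=2.6,fy=2.6,interpolation=2)[:416]
cv2.imwrite('pics/a1.png',np.hstack([A,B]))
```

```text
t 2.85 pos [ 588.7 -141.7  165.8] F [-0.1  0.2  0.2] M [ 0.04 -0.01 -0.04] w 87.9 q [-0.25  0.47  1.71 -0.    0.97 -2.  ]
shift tool [15.8  2.8 -0.1] turn tool deg [ 0.98 -0.41  0.02]
```

View pics/a1.png

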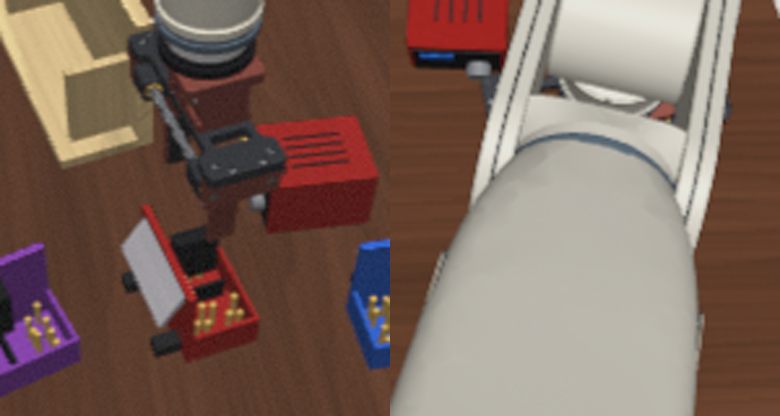

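The crop shows the open gripper over the red caddy (side-view block at crop (195,250)) and the unit clear of the fingers. The numbers agree, so I go down.

Emit:
carry_out(commands=[[0.018,0.003,0,0.9,0,0],[0.018,0,0,0,0,0],[0.018,0,0,0,0,0],[0.016,0,0,0,0,0],[0.015,0,0,0,0,0],[0.01,0,0,0,0,0],[0,0,0,0,0,0]])

```text
t: 3.82
ee_pos: [587.3, -136.5, 65.0]
orientation: [-0.129, 1.573, 0.127]
ft_force: [0.2, 0.6, 0.7]
width: 88.2
```

```bash
python3 -c "
from h import *
todo((588,-139,71),99.1)"
```

```text
t 3.83 pos [ 587.3 -136.5   65. ] F [0.2 0.6 0.7] M [0.04 0.01 0.  ] w 88.2 q [-0.25  0.61  1.76 -0.    0.78 -1.98]
shift tool [-6.  -2.6  0.2] turn tool deg [ 0.2  -0.36  0.04]
```

Emit:
carry_out(commands=[[-0.006,-0.0025,0,0,0,0],[0,0,0,0,0,0]])

```text
t: 4.08
ee_pos: [588.7, -139.4, 72.3]
orientation: [-0.129, 1.572, 0.126]
ft_force: [0.6, 0.2, -0.6]
width: 87.6
```

Emit:
carry_out(commands=[[0,0,0,0,0,0],[0,0,0,0,0,0],[0,0,0,0,0,0],[0,0,0,0,0,0],[0,0,0,0,0,0],[0,0,0,0,0,0],[0,0,0,0,0,0],[0,0,0,0,0,0]], grip=1)

```text
t: 5.08
ee_pos: [589.4, -139.8, 73.5]
orientation: [-0.13, 1.569, 0.125]
ft_force: [1.1, -0.9, -1.7]
width: 16.2
```

```bash
python3 -c "
from h import *
todo((588,-139,71),99.1)"
```

```text
t 5.08 pos [ 589.4 -139.8   73.5] F [ 1.1 -0.9 -1.7] M [ 0.02 -0.15 -0.01] w 16.2 q [-0.25  0.59  1.76 -0.    0.79 -1.98]
shift tool [ 2.5  1.1 -1.3] turn tool deg [ 0.2  -0.15  0.15]
```

Emit:
carry_out(commands=[[-0.006,0,0,0,0,0],[-0.012,0,0,0,0,0],[-0.02,0,0,0,0,0],[-0.03,0,0,0,0,0],[-0.035,0,0,0,0,0],[-0.035,0,0,0,0,0],[-0.035,0,0,0,0,0],[-0.025,0,0,0,0,0]])

```text
t: 6.08
ee_pos: [585.5, -137.6, 276.4]
orientation: [-0.126, 1.58, 0.129]
ft_force: [-0.1, 0.3, -5.3]
width: 15.7
```

Run:
```python
from h import *
todo((680,240,265),100.8)
```

```text
t 6.08 pos [ 585.5 -137.6  276.4] F [-0.1  0.3 -5.3] M [ 0.07 -0.1   0.03] w 15.7 q [-0.25  0.34  1.63 -0.    1.19 -1.98]
shift tool [ 10.5 357.3 154.4] turn tool deg [-1.5  -0.74 -0.18]
```

Emit:
carry_out(commands=[[0,0.015,0.0075,0,0,0],[0,0.03,0.0145,-1.5,0,0],[0,0.036,0.0165,0,0,0],[0,0.036,0.0165,0,0,0],[0,0.036,0.0165,0,0,0],[0,0.036,0.0165,0,0,0],[0,0.036,0.0165,0,0,0],[0,0.036,0.0165,0,0,0]])

```text
t: 7.08
ee_pos: [652.7, 153.7, 269.2]
orientation: [-0.144, 1.59, 0.149]
ft_force: [1.4, 0.5, -5.5]
width: 16.1
```

Emit:
carry_out(commands=[[0,0.036,0.016,0,0,0],[0,0.03,0.01,0,0,0],[0,0.02,0.005,0,0,0],[0,0,0,0,0,0]])

```text
t: 7.58
ee_pos: [662.8, 252.6, 262.0]
orientation: [-0.149, 1.6, 0.153]
ft_force: [0.7, -0.4, -5.7]
width: 16.0
```

Run:
```python
from h import *
todo((680,245,265),100.8)
todo((680,245,265),100.8,20)
```

```text
t 7.58 pos [662.8 252.6 262. ] F [ 0.7 -0.4 -5.7] M [ 0.08 -0.14  0.03] w 16.0 q [ 0.34  0.53  1.36  0.01  1.28 -1.42]
shift tool [ -3.6 -10.7  15.3] turn tool deg [ 0.17 -1.95 -0.32]
t 7.58 pos [662.8 252.6 262. ] F [ 0.7 -0.4 -5.7] M [ 0.08 -0.14  0.03] w 16.0 q [ 0.34  0.53  1.36  0.01  1.28 -1.42]
shift tool [ -3.6 -10.7  15.3] turn tool deg [  0.11 -21.95  -0.35]
```

```bash
cat >> h.py <<'E'
N=np.array([np.cos(np.radians(10.8)),np.sin(np.radians(10.8)),0]); Tn=np.array([-N[1],N[0],0]); P0=np.array([566.8,234.,0]); U=np.array([0,0,1.])
FW,UP=53.,15.5   # strip edge -> TCP in caddy axes (forward, up)
def now():
    o,q,R=T(); up=-R[:,0]; y=R[:,1]; fw=np.cross(y,up); fw=fw if fw@N>0 else -fw
    tip=np.degrees(np.arctan2(-up@N,up[2])); pc=lambda v:np.round([(v-P0)@N,(v-P0)@Tn,v[2]],1)
    st=q-FW*fw-UP*up; ft=st-3.6*fw-45*up
    print('t',round(o['t'],2),'tip',tip.round(1),'strip d,s,z',pc(st),'foot',pc(ft),'F n,t,z',np.round([o['ft_force']@N,o['ft_force']@Tn,o['ft_force'][2]],1),'M',np.round([o['moment']@N,o['moment']@Tn,o['moment'][2]],2),'w',round(o['width'],1))
def go(d,s,Z,tip):
    c,si=np.cos(np.radians(tip)),np.sin(np.radians(tip))
    st=P0+N*d+Tn*s+U*Z; p=st+FW*(c*N+si*U)+UP*(-si*N+c*U)
    o,q,R=T(); G=goal(100.8,tip)
    print('shift tool',(R.T@(p-q)).round(1),'turn',np.degrees(cv2.Rodrigues(R.T@G)[0].ravel()).round(2))
    print(' tool axes n,t,z: up',np.round([R.T@U],2),'N',np.round(R.T@N,2))
E
python3 -c "
from h import *
now(); go(45,0,180,22)"
```

```text
t 7.58 tip -2.0 strip d,s,z [4.430e+01 2.000e-01 2.483e+02] foot [ 39.2   0.5 203.4] F n,t,z [ 0.6 -0.5 -5.7] M [ 0.06 -0.16  0.03] w 16.0
shift tool [48.  -0.5 -7.8] turn [  0.1  -23.95  -0.35]
 tool axes n,t,z: up [[-1.    0.01 -0.03]] N [-0.03 -0.    1.  ]
```

Emit:
carry_out(commands=[[0.006,0,0,0,-4,0],[0.01,0,-0.001,0,-5,0],[0.01,0,-0.003,0,-5,0],[0.01,0,-0.004,0,-5,0],[0.008,0,-0.004,0,-5,0],[0,0,0,0,0,0]])

```text
t: 8.32
ee_pos: [652.1, 245.1, 210.9]
orientation: [-0.11, 1.182, 0.166]
ft_force: [-0.5, -0.3, -5.4]
width: 16.1
```

```bash
python3 -c "
from h import *
now(); go(40,0,150,22)"
```

```text
t 8.32 tip 22.1 strip d,s,z [ 42.6  -5.  176.7] foot [ 56.2  -5.  133.6] F n,t,z [-0.5 -0.2 -5.4] M [ 0.    0.61 -0.  ] w 16.1
shift tool [ 23.8   5.1 -12.4] turn [-0.09  0.06 -0.06]
 tool axes n,t,z: up [[-0.93  0.    0.38]] N [0.38 0.   0.93]
```

Emit:
carry_out(commands=[[0.008,0.002,-0.004,0,0,0],[0.008,0.002,-0.004,0,0,0],[0.006,0.001,-0.003,0,0,0],[0,0,0,0,0,0]])

```text
t: 8.82
ee_pos: [651.1, 249.6, 185.8]
orientation: [-0.109, 1.184, 0.164]
ft_force: [0.1, -0.3, -5.5]
width: 15.7
```

Run:
```python
from h import *
now(); go(25,0,150,22)
s=cam('side');t=cam('top')
A=cv2.resize(s['pixels'][60:210,200:350],None,fx=2.66,fy=2.66,interpolation=2)
B=cv2.resize(t['pixels'][150:300,60:210],None,fx=2.66,fy=2.66,interpolation=2)
cv2.imwrite('pics/a2.png',np.hstack([A,B]))
```

```text
t 8.82 tip 22.0 strip d,s,z [ 42.4  -0.3 151.6] foot [ 55.9  -0.3 108.6] F n,t,z [ 0.  -0.3 -5.5] M [0.05 0.52 0.01] w 15.7
shift tool [ -5.    0.5 -16.7] turn [-0.17 -0.03 -0.02]
 tool axes n,t,z: up [[-0.93  0.    0.37]] N [0.37 0.   0.93]
```

View pics/a2.png

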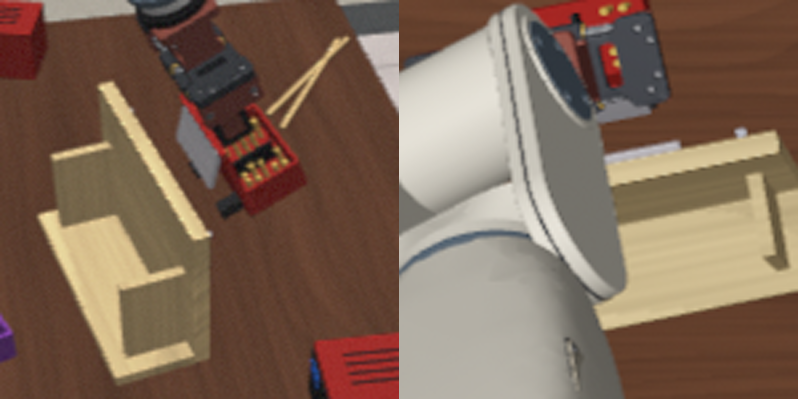

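The caddy is held tipped in front of the panel: the strip's lower right corner is at side (280,131) and top (154,190). I check for slip by projection while moving in.

Run:
```python
from h import *
import pickle
st=P0+N*42.4+Tn*(-.3)+U*151.6
for n in('side','top'):
    d=pickle.load(open(n+'0.pkl','rb')); print(n,proj(d,[st-50*Tn,st+50*Tn]).round(1))
s,t=[pickle.load(open(n+'0.pkl','rb')) for n in('side','top')]
q=tri(s,(280,130.7),t,(154.4,190.6)); v=q-P0; print(v@N,v@Tn,q[2])
```

```text
side [[279.3 129.5]
 [266.7 110.5]]
top [[154.8 191.7]
 [109.2 200.7]]
46.203361529441125 -48.59813120699579 145.3731262631851
```

Emit:
carry_out(commands=[[-0.0015,0,-0.005,0,0,0],[-0.0015,0,-0.005,0,0,0],[-0.0015,0,-0.004,0,0,0],[0,0,0,0,0,0]])

```text
t: 9.43
ee_pos: [636.3, 246.9, 186.5]
orientation: [-0.108, 1.181, 0.165]
ft_force: [0.1, -0.0, -5.4]
width: 16.1
```

```bash
python3 -c "
from h import *
now(); go(7,0,150,22)"
```

```text
t 9.43 tip 22.1 strip d,s,z [ 27.4  -0.2 152.2] foot [ 41.   -0.2 109.2] F n,t,z [ 0.1 -0.1 -5.4] M [ 0.05  0.53 -0.01] w 16.1
shift tool [ -5.5   0.3 -19.7] turn [-0.18  0.12 -0.05]
 tool axes n,t,z: up [[-0.93  0.    0.38]] N [0.38 0.   0.93]
```

Emit:
carry_out(commands=[[-0.001,0,-0.003,0,0,0],[-0.001,0,-0.003,0,0,0],[-0.001,0,-0.003,0,0,0],[0,0,0,0,0,0]])

```text
t: 9.93
ee_pos: [626.5, 245.0, 186.1]
orientation: [-0.108, 1.181, 0.165]
ft_force: [-0.2, 0.1, -5.7]
width: 16.2
```

Emit:
carry_out(commands=[[-0.001,0,-0.0025,0,0,0],[-0.001,0,-0.0025,0,0,0],[0,0,0,0,0,0]])

```text
t: 10.3
ee_pos: [620.9, 244.0, 186.1]
orientation: [-0.108, 1.181, 0.165]
ft_force: [0.2, -0.9, -5.2]
width: 16.2
```

```bash
python3 -c "
from h import *
now(); go(7,0,150,22)"
```

```text
t 10.3 tip 22.2 strip d,s,z [ 1.180e+01 -1.000e-01  1.518e+02] foot [ 2.540e+01 -1.000e-01  1.087e+02] F n,t,z [ 0.  -0.9 -5.2] M [-0.02  0.51  0.01] w 16.2
shift tool [-0.   0.3 -5. ] turn [-0.19  0.15 -0.05]
 tool axes n,t,z: up [[-0.93  0.    0.38]] N [0.38 0.   0.93]
```

Emit:
carry_out(commands=[[-0.0005,0,-0.0015,0,0,0],[-0.0005,0,-0.0015,0,0,0],[-0.0005,0,-0.0015,0,0,0],[0,0,0,0,0,0]])

```text
t: 10.8
ee_pos: [616.0, 243.1, 185.8]
orientation: [-0.108, 1.181, 0.165]
ft_force: [0.2, 1.1, -5.2]
width: 15.7
```

Emit:
carry_out(commands=[[-0.0005,0,-0.0012,0,0,0],[-0.0005,0,-0.0012,0,0,0],[0,0,0,0,0,0]])

```text
t: 11.18
ee_pos: [613.3, 242.6, 185.9]
orientation: [-0.108, 1.181, 0.165]
ft_force: [0.2, 0.6, -6.0]
width: 15.8
```

```bash
python3 -c "
from h import *
now(); go(7,0,150,22)"
```

```text
t 11.18 tip 22.2 strip d,s,z [ 4.100e+00 -1.000e-01  1.515e+02] foot [ 1.770e+01 -1.000e-01  1.085e+02] F n,t,z [ 0.3  0.6 -6. ] M [-0.01  0.5   0.  ] w 15.8
shift tool [2.7 0.3 2.2] turn [-0.19  0.17 -0.05]
 tool axes n,t,z: up [[-0.93  0.    0.38]] N [0.38 0.   0.93]
```

Emit:
carry_out(commands=[[-0.0004,0,-0.001,0,0,0],[-0.0004,0,-0.001,0,0,0],[0,0,0,0,0,0]])

```text
t: 11.55
ee_pos: [612.1, 242.4, 186.4]
orientation: [-0.108, 1.178, 0.165]
ft_force: [1.3, 0.1, -5.5]
width: 15.9
```

Emit:
carry_out(commands=[[-0.0004,0,-0.001,0,0,0],[-0.0004,0,-0.001,0,0,0],[0,0,0,0,0,0]])

```text
t: 11.92
ee_pos: [611.9, 242.5, 187.1]
orientation: [-0.107, 1.174, 0.166]
ft_force: [1.1, -0.3, -6.3]
width: 15.8
```

```bash
python3 -c "
from h import *
now(); go(7,0,150,22)"
```

```text
t 11.93 tip 22.5 strip d,s,z [2.900e+00 1.000e-01 1.525e+02] foot [ 16.8   0.2 109.5] F n,t,z [ 1.  -0.5 -6.3] M [0.09 0.23 0.06] w 15.8
shift tool [4.4 0.1 3. ] turn [-0.16  0.55 -0.11]
 tool axes n,t,z: up [[-0.92  0.    0.38]] N [0.38 0.   0.92]
```

Emit:
carry_out(commands=[[0.001,0,0.0022,0,0.4,0],[0.001,0,0.0023,0,0,0],[0,0,0,0,0,0]])

```text
t: 12.3
ee_pos: [615.9, 243.2, 186.5]
orientation: [-0.108, 1.184, 0.165]
ft_force: [0.3, 0.4, -5.3]
width: 16.0
```

Emit:
carry_out(commands=[[0.0019,0,-0.0008,0,0,0],[0.0019,0,-0.0008,0,0,0],[0,0,0,0,0,0]])

```text
t: 12.68
ee_pos: [615.3, 243.0, 181.6]
orientation: [-0.109, 1.185, 0.165]
ft_force: [-0.1, 0.7, -5.1]
width: 15.7
```

```bash
python3 -c "
from h import *
now(); go(8,0,140,22)"
```

```text
t 12.68 tip 21.9 strip d,s,z [  5.9  -0.  147.5] foot [ 19.4   0.  104.4] F n,t,z [ 0.   0.8 -5.1] M [0.03 0.54 0.04] w 15.7
shift tool [ 7.6  0.2 -0.9] turn [-0.18 -0.1  -0.08]
 tool axes n,t,z: up [[-0.93  0.    0.37]] N [0.37 0.   0.93]
```

Emit:
carry_out(commands=[[0.0022,0,0.0006,0,0,0],[0.0019,0,-0.0004,0,0,0],[0,0,0,0,0,0]])

```text
t: 13.05
ee_pos: [617.1, 243.4, 177.6]
orientation: [-0.109, 1.185, 0.165]
ft_force: [0.4, 0.4, -5.3]
width: 15.9
```

Emit:
carry_out(commands=[[0.0019,0,-0.0004,0,0,0],[0.0019,0,-0.0004,0,0,0],[0,0,0,0,0,0]])

```text
t: 13.42
ee_pos: [617.8, 243.5, 173.5]
orientation: [-0.109, 1.185, 0.165]
ft_force: [-1.0, -0.4, -5.7]
width: 15.9
```

```bash
python3 -c "
from h import *
now(); go(8,0,140,22)"
```

```text
t 13.43 tip 21.9 strip d,s,z [  8.5  -0.  139.4] foot [21.9  0.1 96.3] F n,t,z [-1.  -0.2 -5.7] M [0.06 0.5  0.  ] w 15.9
shift tool [-0.9  0.2 -0.2] turn [-0.17 -0.11 -0.08]
 tool axes n,t,z: up [[-0.93  0.    0.37]] N [0.37 0.   0.93]
```

Emit:
carry_out(commands=[[0.0019,0,-0.0008,0,0,0],[0.0019,0,-0.0008,0,0,0],[0,0,0,0,0,0]])

```text
t: 13.8
ee_pos: [617.7, 243.5, 169.0]
orientation: [-0.109, 1.185, 0.165]
ft_force: [0.9, -0.3, -4.8]
width: 15.5
```

Emit:
carry_out(commands=[[0.0019,0,-0.0008,0,0,0],[0.0019,0,-0.0008,0,0,0],[0,0,0,0,0,0]])

```text
t: 14.18
ee_pos: [617.6, 243.5, 164.7]
orientation: [-0.109, 1.185, 0.165]
ft_force: [0.1, -0.1, -5.8]
width: 16.0
```

```bash
python3 -c "
from h import *
now(); go(8,0,130,22)"
```

```text
t 14.18 tip 21.9 strip d,s,z [  8.3   0.  130.5] foot [21.8  0.1 87.4] F n,t,z [ 0.1 -0.1 -5.8] M [ 0.04  0.54 -0.02] w 16.0
shift tool [ 0.3  0.2 -0.5] turn [-0.17 -0.11 -0.08]
 tool axes n,t,z: up [[-0.93  0.    0.37]] N [0.37 0.   0.93]
```

Emit:
carry_out(commands=[[0.0019,0,-0.0008,0,0,0],[0.0019,0,-0.0008,0,0,0],[0,0,0,0,0,0]])

```text
t: 14.55
ee_pos: [617.6, 243.5, 160.3]
orientation: [-0.109, 1.185, 0.165]
ft_force: [-0.5, -0.2, -4.6]
width: 16.0
```

```bash
python3 -c "
from h import *
now(); go(8,0,130,22)"
```

```text
t 14.55 tip 21.9 strip d,s,z [  8.3   0.  126.1] foot [21.7  0.1 83. ] F n,t,z [-0.5 -0.2 -4.6] M [ 0.01  0.57 -0.  ] w 16.0
shift tool [-3.8  0.2  1.2] turn [-0.17 -0.11 -0.08]
 tool axes n,t,z: up [[-0.93  0.    0.37]] N [0.37 0.   0.93]
```

Emit:
carry_out(commands=[[0.0014,0,-0.0006,0,0,0],[0.0014,0,-0.0006,0,0,0],[0,0,0,0,0,0]])

```text
t: 14.92
ee_pos: [617.6, 243.5, 157.0]
orientation: [-0.109, 1.185, 0.165]
ft_force: [0.1, 0.2, -6.0]
width: 16.0
```

```bash
python3 -c "
from h import *
now(); go(8,0,130,22)"
```

```text
t 14.93 tip 21.9 strip d,s,z [  8.2   0.  122.9] foot [21.7  0.1 79.8] F n,t,z [ 0.2  0.2 -6. ] M [ 0.08  0.53 -0.03] w 16.0
shift tool [-6.8  0.2  2.4] turn [-0.17 -0.1  -0.08]
 tool axes n,t,z: up [[-0.93  0.    0.37]] N [0.37 0.   0.93]
```

Emit:
carry_out(commands=[[0.0014,0,-0.0006,0,0,0],[0.0014,0,-0.0006,0,0,0],[0,0,0,0,0,0]])

```text
t: 15.3
ee_pos: [617.8, 243.7, 155.3]
orientation: [-0.108, 1.184, 0.165]
ft_force: [-1.5, 0.3, -3.1]
width: 16.0
```

```bash
python3 -c "
from h import *
now()"
```

```text
t 15.3 tip 22.0 strip d,s,z [8.600e+00 1.000e-01 1.211e+02] foot [22.1  0.2 78. ] F n,t,z [-1.4  0.5 -3.1] M [ 0.05  0.82 -0.  ] w 16.0
```

Emit:
carry_out(commands=[[0.0014,0,-0.0006,0,0,0],[0.0014,0,-0.0006,0,0,0],[0,0,0,0,0,0]])

```text
t: 15.68
ee_pos: [618.1, 243.9, 153.0]
orientation: [-0.108, 1.183, 0.165]
ft_force: [-3.0, -1.2, 0.1]
width: 16.2
```

```bash
python3 -c "
from h import *
now()"
```

```text
t 15.68 tip 22.1 strip d,s,z [  9.    0.3 118.7] foot [22.5  0.4 75.7] F n,t,z [-3.2 -0.6  0.1] M [ 0.03  0.97 -0.02] w 16.2
```

Contact at strip z≈121. Force points up and toward the panel, as from the inner face of the cleat or its lip. I lift slightly, move 3 mm in and feel down again.

Emit:
carry_out(commands=[[-0.003,0,0,0,0,0],[-0.0006,0,-0.0015,0,0,0],[-0.0006,0,-0.0015,0,0,0],[0,0,0,0,0,0]])

```text
t: 16.18
ee_pos: [614.3, 243.1, 154.6]
orientation: [-0.108, 1.182, 0.166]
ft_force: [0.3, 0.0, -4.6]
width: 16.1
```

```bash
python3 -c "
from h import *
now()"
```

```text
t 16.18 tip 22.1 strip d,s,z [  5.1   0.2 120.3] foot [18.7  0.3 77.3] F n,t,z [ 0.3 -0.1 -4.6] M [-0.01  0.31 -0.  ] w 16.1
```

Emit:
carry_out(commands=[[0.0014,0,-0.0006,0,0,0],[0.0014,0,-0.0006,0,0,0],[0,0,0,0,0,0]])

```text
t: 16.55
ee_pos: [614.3, 243.2, 151.4]
orientation: [-0.108, 1.182, 0.166]
ft_force: [1.7, -0.2, -5.0]
width: 15.6
```

```bash
python3 -c "
from h import *
now()"
```

```text
t 16.55 tip 22.1 strip d,s,z [  5.1   0.3 117.1] foot [18.7  0.4 74. ] F n,t,z [ 1.6 -0.5 -5. ] M [-0.02  0.2   0.03] w 15.6
```

Emit:
carry_out(commands=[[0.0018,0,0.0002,0,0,0],[0.0014,0,-0.0006,0,0,0],[0,0,0,0,0,0]])

```text
t: 16.92
ee_pos: [614.4, 243.1, 147.7]
orientation: [-0.108, 1.183, 0.166]
ft_force: [-0.6, -0.2, -2.5]
width: 15.6
```

```bash
python3 -c "
from h import *
now()"
```

```text
t 16.93 tip 22.0 strip d,s,z [  5.1   0.2 113.4] foot [18.7  0.3 70.4] F n,t,z [-0.6 -0.1 -2.5] M [0.02 0.49 0.02] w 15.6
```

Emit:
carry_out(commands=[[0.0014,0,-0.0006,0,0,0],[0.0014,0,-0.0006,0,0,0],[0,0,0,0,0,0]])

```text
t: 17.3
ee_pos: [615.7, 243.4, 147.0]
orientation: [-0.108, 1.179, 0.166]
ft_force: [-1.0, -0.2, -5.4]
width: 16.1
```

```bash
python3 -c "
from h import *
now()"
```

```text
t 17.3 tip 22.2 strip d,s,z [  6.6   0.2 112.6] foot [20.3  0.3 69.6] F n,t,z [-1.  -0.  -5.4] M [-0.02  0.63  0.05] w 16.1
```

Run:
```python
from h import *
now()
s=cam('side');t=cam('top')
A=cv2.resize(s['pixels'][70:190,210:330],None,fx=3.3,fy=3.3,interpolation=2)
B=cv2.resize(t['pixels'][160:280,70:190],None,fx=3.3,fy=3.3,interpolation=2)
cv2.imwrite('pics/a3.png',np.hstack([A,B]))
```

```text
t 17.3 tip 22.2 strip d,s,z [  6.6   0.2 112.6] foot [20.3  0.3 69.6] F n,t,z [-1.  -0.  -5.4] M [-0.02  0.63  0.05] w 16.1
```

View pics/a3.png

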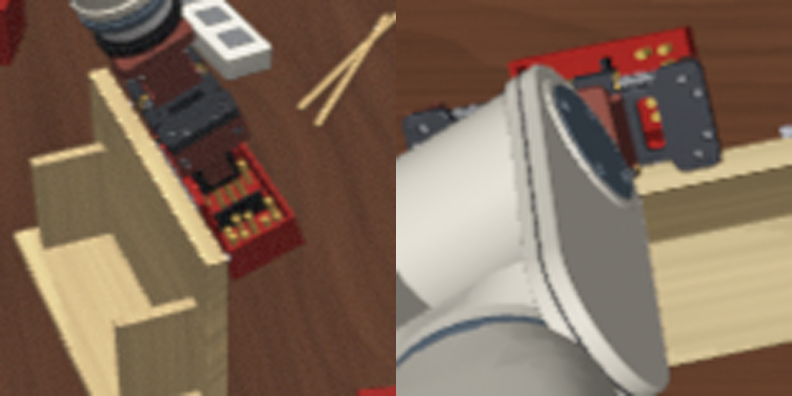

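The caddy sits behind the panel's edge in the side view, still tipped. The strip itself is hidden, so I keep working by feel.

Emit:
carry_out(commands=[[0.001,0,-0.0008,0,0,0],[0.001,0,-0.0008,0,0,0],[0,0,0,0,0,0]])

```text
t: 17.77
ee_pos: [616.7, 243.6, 146.5]
orientation: [-0.107, 1.175, 0.167]
ft_force: [-1.5, -0.9, -2.2]
width: 16.3
```

```bash
python3 -c "
from h import *
now()"
```

```text
t 17.77 tip 22.5 strip d,s,z [  7.8   0.3 111.9] foot [21.7  0.4 69. ] F n,t,z [-1.7 -0.6 -2.2] M [-0.11  0.74 -0.08] w 16.3
```

Emit:
carry_out(commands=[[0.0015,0,-0.0006,0,0,0],[0.001,0,-0.0004,0,0,0],[0,0,0,0,0,0]])

```text
t: 18.15
ee_pos: [618.4, 243.9, 145.4]
orientation: [-0.107, 1.171, 0.167]
ft_force: [-2.0, -1.3, 1.1]
width: 15.7
```

```bash
python3 -c "
from h import *
now()"
```

```text
t 18.15 tip 22.7 strip d,s,z [  9.6   0.3 110.7] foot [23.6  0.4 67.8] F n,t,z [-2.2 -0.9  1.1] M [-0.25  0.74  0.01] w 15.7
```

The strip has bottomed at z≈113, and the caddy has begun to pivot on it. I now swing the foot in along an arc about the strip.

```bash
python3 -c "
from h import *
for a in(20,18,16,12): print(a);go(7,0,113.5,a)"
```

```text
20
shift tool [-1.1 -0.1 -0.6] turn [-0.13  2.69 -0.16]
 tool axes n,t,z: up [[-0.92  0.    0.39]] N [0.39 0.   0.92]
18
shift tool [ 0.8 -0.1 -0.2] turn [-0.13  4.69 -0.16]
 tool axes n,t,z: up [[-0.92  0.    0.39]] N [0.39 0.   0.92]
16
shift tool [ 2.7 -0.1  0.1] turn [-0.13  6.69 -0.16]
 tool axes n,t,z: up [[-0.92  0.    0.39]] N [0.39 0.   0.92]
12
shift tool [ 6.5 -0.1  0.7] turn [-0.12 10.69 -0.17]
 tool axes n,t,z: up [[-0.92  0.    0.39]] N [0.39 0.   0.92]
```

Emit:
carry_out(commands=[[0,0,0,0,2,0],[0,0,0,0,2,0],[0,0,0,0,0,0]])

```text
t: 18.52
ee_pos: [619.9, 244.6, 143.6]
orientation: [-0.113, 1.24, 0.166]
ft_force: [1.8, -0.4, -4.2]
width: 16.1
```

```bash
python3 -c "
from h import *
now();go(7,0,113.5,16);go(7,0,113.5,14)"
```

```text
t 18.52 tip 18.8 strip d,s,z [  8.9   0.7 111.9] foot [20.   0.9 68.1] F n,t,z [ 1.7 -0.7 -4.2] M [ 0.06 -0.   -0.03] w 16.1
shift tool [ 0.4 -0.5 -0.6] turn [-0.1   2.75 -0.23]
 tool axes n,t,z: up [[-0.95  0.    0.32]] N [0.32 0.   0.95]
shift tool [ 2.3 -0.5 -0.2] turn [-0.1   4.75 -0.23]
 tool axes n,t,z: up [[-0.95  0.    0.32]] N [0.32 0.   0.95]
```

Emit:
carry_out(commands=[[0.0005,0,0,0,2.4,0],[0.0012,0,0,0,2.4,0],[0,0,0,0,0,0]])

```text
t: 18.9
ee_pos: [621.6, 245.2, 140.1]
orientation: [-0.121, 1.321, 0.163]
ft_force: [2.3, 0.3, -3.5]
width: 15.8
```

```bash
python3 -c "
from h import *
now();go(7,0,113.5,14);go(7,0,113.5,10)"
```

```text
t 18.9 tip 14.1 strip d,s,z [  8.3   0.9 112.1] foot [15.8  1.1 67.6] F n,t,z [ 2.3 -0.1 -3.5] M [ 0.07 -0.16 -0.03] w 15.8
shift tool [-1.6 -0.7 -0.9] turn [-0.08  0.09 -0.26]
 tool axes n,t,z: up [[-0.97  0.    0.24]] N [0.24 0.   0.97]
shift tool [ 2.2 -0.8  0. ] turn [-0.07  4.09 -0.27]
 tool axes n,t,z: up [[-0.97  0.    0.24]] N [0.24 0.   0.97]
```

Emit:
carry_out(commands=[[0.0005,0,0,0,2.4,0],[0.0005,0,0,0,2.4,0],[0,0,0,0,0,0]])

```text
t: 19.27
ee_pos: [623.0, 245.6, 137.8]
orientation: [-0.128, 1.4, 0.16]
ft_force: [1.9, -0.0, -5.2]
width: 15.8
```

```bash
python3 -c "
from h import *
now();go(7,0,113.5,9);go(7,0,113.5,6)"
```

```text
t 19.27 tip 9.6 strip d,s,z [  7.7   1.  113.7] foot [11.6  1.2 68.7] F n,t,z [ 1.8 -0.4 -5.2] M [-0.01 -0.22 -0.02] w 15.8
shift tool [ 0.6 -0.9 -0.5] turn [-0.04  0.58 -0.26]
 tool axes n,t,z: up [[-0.99  0.    0.17]] N [ 0.17 -0.    0.99]
shift tool [ 3.4 -0.9  0.2] turn [-0.03  3.58 -0.27]
 tool axes n,t,z: up [[-0.99  0.    0.17]] N [ 0.17 -0.    0.99]
```

Emit:
carry_out(commands=[[0.002,0,0,0,2.4,0],[0.002,0,0,0,2.4,0],[0,0,0,0,0,0]])

```text
t: 19.65
ee_pos: [624.9, 246.0, 133.5]
orientation: [-0.136, 1.475, 0.156]
ft_force: [1.6, -0.0, -3.4]
width: 15.9
```

```bash
python3 -c "
from h import *
now();go(7,0,113.5,4);go(7,0,113.5,0)"
```

```text
t 19.65 tip 5.2 strip d,s,z [  8.    1.  113.3] foot [ 8.5  1.2 68.1] F n,t,z [ 1.6 -0.3 -3.4] M [ 0.01 -0.25 -0.01] w 15.9
shift tool [ 0.8 -0.9 -0.7] turn [-0.01  1.21 -0.24]
 tool axes n,t,z: up [[-1.    0.    0.09]] N [ 0.09 -0.    1.  ]
shift tool [ 4.6 -0.9  0.2] turn [-0.    5.21 -0.24]
 tool axes n,t,z: up [[-1.    0.    0.09]] N [ 0.09 -0.    1.  ]
```

Emit:
carry_out(commands=[[0.0015,0,0,0,1.6,0],[0.001,0,0,0,1.6,0],[0,0,0,0,0,0]])

```text
t: 20.02
ee_pos: [625.1, 246.0, 132.2]
orientation: [-0.142, 1.53, 0.153]
ft_force: [1.1, -0.2, -2.8]
width: 15.8
```

```bash
python3 -c "
from h import *
now();go(7,0,113.5,0)"
```

```text
t 20.02 tip 2.1 strip d,s,z [  7.1   1.  114.8] foot [ 5.1  1.1 69.7] F n,t,z [ 1.  -0.4 -2.8] M [-0.04 -0.46 -0.07] w 15.8
shift tool [ 3.3 -0.9  0.4] turn [ 0.01  2.1  -0.23]
 tool axes n,t,z: up [[-1.    0.    0.04]] N [ 0.04 -0.    1.  ]
```

Emit:
carry_out(commands=[[0.001,0,0,0,1.4,0],[0.0005,0,0,0,1.0,0],[0,0,0,0,0,0]])

```text
t: 20.4
ee_pos: [624.0, 245.8, 131.9]
orientation: [-0.146, 1.575, 0.151]
ft_force: [-0.8, -2.1, 1.4]
width: 16.0
```

```bash
python3 -c "
from h import *
now();go(7,0,113.5,0)"
```

```text
t 20.4 tip -0.5 strip d,s,z [  5.3   0.9 116.9] foot [ 1.3  1.1 71.9] F n,t,z [-1.2 -1.9  1.4] M [-0.15 -0.24 -0.14] w 16.0
shift tool [ 2.9 -0.9  1.6] turn [ 0.02 -0.5  -0.21]
 tool axes n,t,z: up [[-1.    0.   -0.01]] N [-0.01 -0.    1.  ]
```

Run:
```python
from h import *
s=cam('side');t=cam('top')
A=cv2.resize(s['pixels'][85:165,230:310],None,fx=5,fy=5,interpolation=2)
B=cv2.resize(t['pixels'][160:240,90:170],None,fx=5,fy=5,interpolation=2)
cv2.imwrite('pics/a4.png',np.hstack([A,B]))
# expected positions if home: underside Zu, front tray edge, plate top
for Zu in(52,58):
  for off in(0,1.5,3):
    c=lambda fwd,y,z: P0+N*(off+56+fwd)+Tn*y+U*(Zu+z)
    pts=np.array([c(48,-60,36),c(48,60,36),c(48,-60,0),c(-22,-60,100),c(-30,-60,100)])
    print(Zu,off,'side',proj(s,pts).round(1).tolist(),'top',proj(t,pts).round(1).tolist())
```

```text
52 0 side [[299.6, 143.9], [284.1, 121.5], [299.1, 153.2], [277.8, 132.0], [275.2, 132.7]] top [[160.6, 171.7], [109.0, 181.8], [163.7, 175.7], [159.8, 194.5], [160.4, 198.0]]
52 1.5 side [[300.0, 143.8], [284.5, 121.4], [299.6, 153.1], [278.3, 131.9], [275.7, 132.6]] top [[160.5, 171.0], [108.9, 181.2], [163.6, 175.1], [159.7, 193.8], [160.3, 197.3]]
52 3 side [[300.5, 143.7], [285.0, 121.2], [300.0, 153.0], [278.8, 131.8], [276.2, 132.4]] top [[160.4, 170.4], [108.8, 180.6], [163.5, 174.5], [159.6, 193.1], [160.2, 196.7]]
58 0 side [[299.7, 142.4], [284.1, 119.9], [299.2, 151.7], [277.8, 130.3], [275.2, 131.0]] top [[160.1, 171.0], [108.2, 181.2], [163.2, 175.0], [159.3, 193.8], [159.9, 197.4]]
58 1.5 side [[300.1, 142.2], [284.6, 119.8], [299.6, 151.6], [278.3, 130.2], [275.7, 130.8]] top [[160.0, 170.3], [108.1, 180.5], [163.1, 174.4], [159.2, 193.2], [159.8, 196.7]]
58 3 side [[300.6, 142.1], [285.0, 119.7], [300.1, 151.5], [278.8, 130.1], [276.2, 130.7]] top [[159.9, 169.7], [108.0, 179.9], [163.0, 173.8], [159.0, 192.5], [159.6, 196.1]]
```

View pics/a4.png

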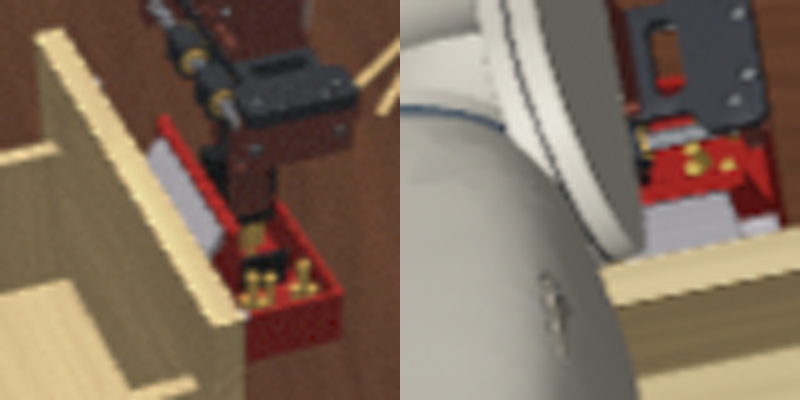

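The side view shows the tray front corner at (298,143) and the top view shows the plate's right end at (158,197). Both fit an upright caddy with its underside at about 58 mm, close to the panel face. I settle it gently.

Emit:
carry_out(commands=[[0.0008,0,-0.0005,0,0.5,0],[0,0,0,0,0,0]])

```text
t: 20.75
ee_pos: [623.9, 245.8, 131.9]
orientation: [-0.147, 1.582, 0.15]
ft_force: [-2.7, -1.1, 1.2]
width: 15.7
```

```bash
python3 -c "
from h import *
now()"
```

```text
t 20.75 tip -0.9 strip d,s,z [  5.    0.9 117.2] foot [ 0.7  1.1 72.3] F n,t,z [-2.9 -0.5  1.2] M [-0.13 -0.05 -0.14] w 15.7
```

Emit:
carry_out(commands=[[0.001,0,-0.0008,0,0,0],[0.001,0,-0.0008,0,0,0],[0,0,0,0,0,0]])

```text
t: 21.12
ee_pos: [623.9, 245.8, 132.0]
orientation: [-0.147, 1.578, 0.151]
ft_force: [-1.5, -0.2, 0.3]
width: 16.1
```

```bash
python3 -c "
from h import *
now()"
```

```text
t 21.12 tip -0.7 strip d,s,z [  5.1   0.9 117.1] foot [ 0.9  1.1 72.2] F n,t,z [-1.5  0.1  0.3] M [-0.18  0.26 -0.06] w 16.1
```

Emit:
carry_out(commands=[[0,0,0,0,1.5,0],[0,0,0,0,1.5,0],[0,0,0,0,0,0]])

```text
t: 21.5
ee_pos: [622.6, 245.5, 131.7]
orientation: [-0.153, 1.638, 0.147]
ft_force: [-3.9, -1.4, 5.2]
width: 15.8
```

```bash
python3 -c "
from h import *
now()
o,p,R=T(); print(R.round(4))
s=cam('side');t=cam('top')
A=cv2.resize(s['pixels'][105:165,250:310],None,fx=6.5,fy=6.5,interpolation=2)
B=cv2.resize(t['pixels'][165:225,120:180],None,fx=6.5,fy=6.5,interpolation=2)
cv2.imwrite('pics/a5.png',np.hstack([A,B]))
"
```

```text
t 21.5 tip -4.1 strip d,s,z [  3.    0.9 120.1] foot [-3.8  1.  75.4] F n,t,z [-4.  -0.6  5.2] M [-0.28  0.12 -0.05] w 15.8
[[-0.0714 -0.1879  0.9796]
 [-0.01    0.9822  0.1877]
 [-0.9974  0.0036 -0.072 ]]
```

View pics/a5.png

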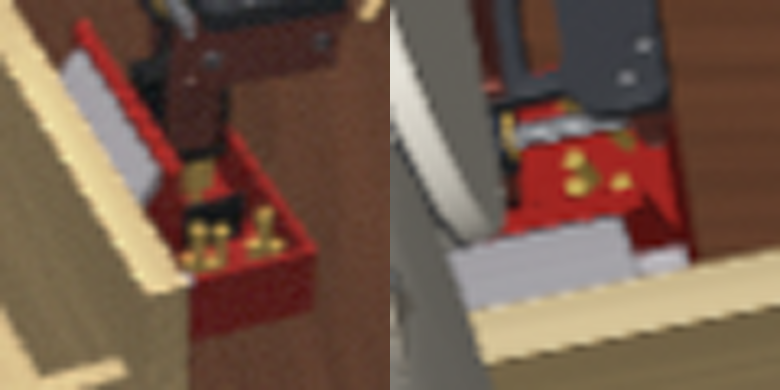

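Run:
```python
from h import *
import pickle
from scipy.optimize import least_squares
s,t=[pickle.load(open(n+'0.pkl','rb')) for n in('side','top')]
def body(v,q):  # v: d of grip, s, underside z at grip ref, tip
    d,y0,Z,a=v; a=np.radians(a); f,y,z=q; z=z-85
    return P0+N*(d+f*np.cos(a)-z*np.sin(a))+Tn*(y0+y)+U*(Z+85+z*np.cos(a)+f*np.sin(a))
obs=[(s,(48,-60,36),(298.5,143.1)),(s,(48,-60,0),(297.8,151.9)),(s,(-26,60,100),(263,108.2)),(s,(-26,-60,100),(277.7,131.9)),(t,(-30,-50,90),(155.0,198.4))]
r=lambda v:np.concatenate([proj(c,body(v,q))[0]-u for c,q,u in obs])
R=least_squares(r,[56,0,56,0]);print(R.x.round(1),R.fun.round(1)); J=np.linalg.inv(R.jac.T@R.jac);print('sd/px',np.sqrt(np.diag(J)).round(1))
for a in(-4,0,4):
  R=least_squares(lambda v:r([*v,a]),[56,0,56]);print(a,R.x.round(1),R.cost.round(2))
```

```text
[59.1  3.6 52.5 -2.4] [ 0.9  0.4  0.6  1.  -0.7 -0.2 -0.4 -1.1 -0.2  0.2]
sd/px [1.7 2.5 3.1 1.4]
-4 [59.2  3.2 53. ] 2.74
0 [58.8  4.2 51.7] 3.58
4 [58.3  5.3 50.1] 11.96
```

The fit gives the caddy upright (tip -2±1.5°), the grip about 56 mm off the touched panel plane, and no response to down, in or foot-in nudges. It is supported and home, so I release.

Emit:
carry_out(commands=[[0,0,0,0,0,0],[0,0,0,0,0,0],[0,0,0,0,0,0],[0,0,0,0,0,0],[0,0,0,0,0,0]], grip=0.6)

```text
t: 22.22
ee_pos: [623.2, 246.0, 130.4]
orientation: [-0.152, 1.639, 0.148]
ft_force: [0.5, 0.0, 0.2]
width: 35.0
```

```bash
python3 -c "
from h import *
now()
s=cam('side');t=cam('top')
A=cv2.resize(s['pixels'][105:165,250:310],None,fx=6.5,fy=6.5,interpolation=2)
B=cv2.resize(t['pixels'][165:225,120:180],None,fx=6.5,fy=6.5,interpolation=2)
cv2.imwrite('pics/a6.png',np.hstack([A,B]))
"
```

```text
t 22.23 tip -4.2 strip d,s,z [  3.7   1.3 118.8] foot [-3.2  1.4 74.2] F n,t,z [ 0.5 -0.1  0.2] M [-0.   -0.04  0.  ] w 35.0
```

View pics/a6.png

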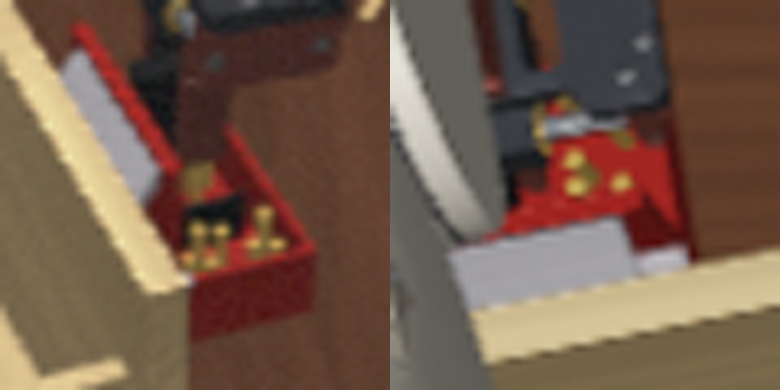

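Released, and the caddy did not move: tray corner still at crop (318,250), tool force about 0. I retreat upwards.

Emit:
carry_out(commands=[[0,0,0,0,0,0],[-0.004,0,0,0,0,0],[-0.01,0,0,0,0,0],[-0.015,0,0,0,0,0],[-0.02,0,0,0,0,0],[-0.03,0,0,0,0,0],[-0.03,0,0,0,0,0],[-0.03,0,0,0,0,0]], grip=0.5)

```text
t: 23.32
ee_pos: [633.5, 247.3, 278.0]
orientation: [-0.152, 1.638, 0.148]
ft_force: [-0.8, -0.6, 0.0]
width: 44.2
```

Emit:
carry_out(commands=[[-0.04,0,0,0,0,0],[-0.03,0,0.03,0,0,0],[0,0.045,0.03,0,0,0],[0,0.045,0.02,0,0,0],[0,0.045,0,0,0,0],[0,0.045,0,0,0,0],[0,0.02,0,0,0,0],[0,0,0,0,0,0]])

```text
t: 24.32
ee_pos: [683.0, 463.9, 364.8]
orientation: [-0.146, 1.62, 0.15]
ft_force: [-0.5, -0.4, 0.1]
width: 44.2
```

```bash
python3 -c "
from h import *
now()
s=cam('side');t=cam('top')
A=cv2.resize(s['pixels'][85:165,230:310],None,fx=5,fy=5,interpolation=2)
B=cv2.resize(t['pixels'][160:240,90:170],None,fx=5,fy=5,interpolation=2)
cv2.imwrite('pics/a7.png',np.hstack([A,B]))
"
```

```text
t 24.32 tip -3.1 strip d,s,z [103.5 204.2 352.2] foot [ 97.4 204.6 307.4] F n,t,z [-0.6 -0.3  0.1] M [-0.   -0.05 -0.03] w 44.2
```

View pics/a7.png

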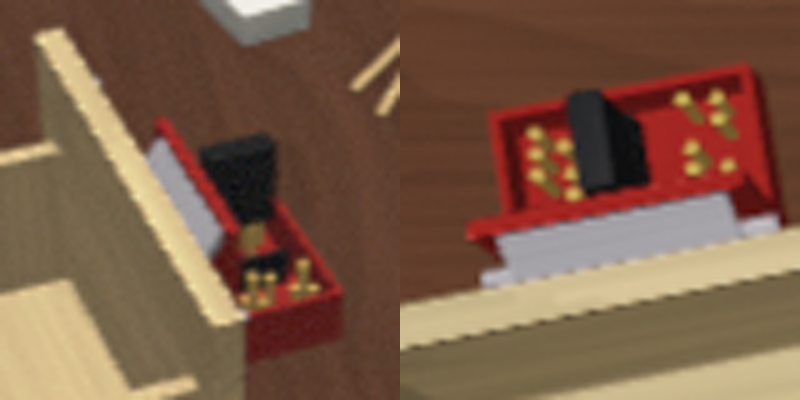

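Run:
```python
from h import *
import pickle
from scipy.optimize import least_squares
s,t=[pickle.load(open(n+'0.pkl','rb')) for n in('side','top')]
def body(v,q):
    d,y0,Z,a=v; a=np.radians(a); f,y,z=q; z=z-85
    return P0+N*(d+f*np.cos(a)-z*np.sin(a))+Tn*(y0+y)+U*(Z+85+z*np.cos(a)+f*np.sin(a))
m=lambda X,Y:(90+(X-400+.5)/5-.5,160+(Y+.5)/5-.5)
n=lambda X,Y:(230+(X+.5)/5-.5,85+(Y+.5)/5-.5)
obs=[(s,(48,-60,36),n(341,291)),(s,(48,-60,0),n(338,342)),(s,(-26,60,100),n(163,120)),(t,(48,60,36),m(490,114)),(t,(48,-60,36),m(752,67)),(t,(-30,60,100),m(476,240)),(t,(-30,-50,90),m(731,195)),(t,(-30,50,90),m(497,236)),(t,(22,8,112),m(570,94)),(t,(22,-8,112),m(601,89)),(s,(22,-8,112),n(275,138))]
r=lambda v:np.concatenate([proj(c,body(v,q))[0]-u for c,q,u in obs])
R=least_squares(r,[56,0,56,0],loss='soft_l1');print(R.x.round(1),r(R.x).round(1))
print(np.sqrt(np.diag(np.linalg.inv(R.jac.T@R.jac))).round(1))
```

```text
[56.4  1.2 58.1 -3.8] [ 0.8  0.3  0.2 -0.4 -0.4 -1.7  0.7  0.4  0.  -0.4 -1.1  0.  -0.4  0.3
  0.7  1.1 -0.7  0.2  0.5 -0.3  1.1  1. ]
[1.3 1.4 3.5 1.1]
```

Run:
```python
from h import *
import pickle
from scipy.optimize import least_squares
s,t=[pickle.load(open(n+'0.pkl','rb')) for n in('side','top')]
def body(v,q):
    x,y0,Z,a,w=v; a=np.radians(a);w=np.radians(w); f,y,z=q; z=z-85
    n=np.array([np.cos(w),np.sin(w),0]);tt=np.array([-n[1],n[0],0])
    return np.array([x,y0,Z+85])+n*(f*np.cos(a)-z*np.sin(a))+tt*y+U*(z*np.cos(a)+f*np.sin(a))
b=lambda X,Y:(270+(X-500+.5)/4-.5,185+(Y+.5)/4-.5); g=lambda X,Y:(260+(X-400+.5)/5-.5,215+(Y-300+.5)/5-.5)
obs=[(t,(48,60,36),b(529,60)),(t,(48,-60,36),b(727,25)),(t,(-30,60,100),b(550,158)),(t,(-30,-60,100),b(760,122)),(t,(-52.4,50,58),b(575,211)),(t,(-52.4,-50,58),b(748,181)),(t,(22,8,112),b(628,52)),(t,(22,-8,112),b(657,50)),
(s,(48,-60,36),g(694,535)),(s,(-26,60,100),g(482,322)),(s,(-26,-60,100),g(570,500)),(s,(22,-8,112),g(620,365))]
r=lambda v:np.concatenate([proj(c,body(v,q))[0]-u for c,q,u in obs])
R=least_squares(r,[588,-139,0,0,9],loss='soft_l1');print(R.x.round(1),r(R.x).round(1))
s1,t1=cam('side'),cam('top'); P1=P0
m=lambda X,Y:(90+(X-400+.5)/5-.5,160+(Y+.5)/5-.5); n=lambda X,Y:(230+(X+.5)/5-.5,85+(Y+.5)/5-.5)
obs=[(t,(48,60,36),m(490,114)),(t,(48,-60,36),m(752,67)),(t,(-30,60,100),m(476,240)),(t,(22,8,112),m(570,94)),(t,(22,-8,112),m(601,89)),
(s,(48,-60,36),n(341,291)),(s,(-26,60,100),n(163,120)),(s,(22,-8,112),n(275,138)),(t,(-30,-50,90),m(731,195)),(t,(-30,50,90),m(497,236))]
R=least_squares(r,[622,245,57,0,10.8],loss='soft_l1');print(R.x.round(1),r(R.x).round(1),'d',(R.x[:3]-P0)@N)
cv2.imwrite('pics/full.png',np.hstack([s1['pixels'][:,130:530],t1['pixels'][:,150:550]]))
```

```text
[ 587.7 -139.6   -1.4   -2.8    9.2] [-0.1 -0.2 -0.3  0.1  0.6  0.9  0.5  0.8  0.2  0.1 -0.6  0.2 -0.2  0.1
 -0.4 -0.6  1.2  0.5 -0.4 -2.1 -0.  -0.6  0.9  1.5]
[621.8 245.7  58.8  -3.4  10.5] [ 0.6  0.1  0.1 -0.5 -1.2 -0.  -0.7  0.2  0.5 -0.2  0.8  0.1 -0.4 -1.9
  1.   0.8 -0.4  0.4  0.6  1.1] d 56.22833921788825
```

View pics/full.png

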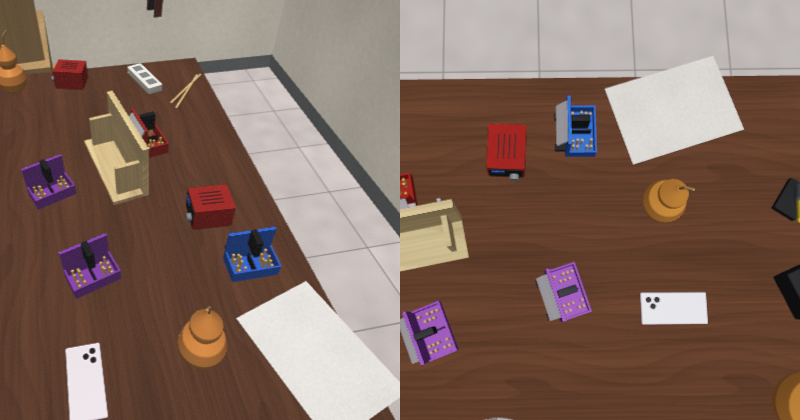

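The same fit on the initial upright caddy reads -2.8°. That is the measuring bias, so the hung caddy at -3.4° is upright within about 1°. Its grip is 56.2 mm off the panel (home is 56), and the gourd, unit and phone are unmoved. I hand in.

```bash
python3 -c "
from h import *
now(); print(ctrl.close_job())"
```

```text
t 24.52 tip -3.1 strip d,s,z [104.  201.7 352. ] foot [ 98.  202.1 307.3] F n,t,z [-0.1  0.1 -0.3] M [ 0.05 -0.02  0.08] w 43.9
the job is handed in; nothing more can be done
None
```

The red caddy hangs on the cleat, and I handed the job in at 24.5 s of robot time. I gripped it by its block and brought the strip over the cleat with the foot tipped out about 22°. I eased it down by feel until the strip bottomed, swung the foot in until it was upright, and only then let go.

**Last checks**
- **After release:** the caddy did not move and the tool force fell to about 0. The highest forces I read were about 5 N.
- **Pose from the pictures:** the grip is 56.2 mm off the panel (home is 56) and the underside is about 58 mm over the table. The yaw is within 0.3° of the panel's and it sits about 1 mm off the middle.
- **Other things:** the gourd, the power unit and the phone look unmoved in the last picture.

**Checks that disagreed**
- **Tilt:** the picture fit read -3.4°, but it also read -2.8° on the caddy standing upright at the start. I take that as measuring bias, so it is upright within about 1°.
- **Panel face by touch:** touching with the strip put the panel face 3–5 mm further out than the pictures did, probably because the caddy turned a little in the pads.
- **Contact at the cleat:** the fit in the groove is hidden from both cameras, so that rests on feel and on the caddy staying put after release.

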